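# Dispense roll sweets with the pedal-lift lid

### The job

Push the white tray by its green handle along its channel until it is fully home against the yellow stop, then press the red pedal down onto its rubber stop and hold it there firmly (about 15 to 18 N, never over 25 N) until all three sweets have rolled out under the rising lid into the tray. Then ease the pedal back up slowly so that the orange lid closes without slamming, and let go. Work the lid only through the pedal, do not touch the dispenser's sweets, push the tray with less than 25 N, and leave the other things on the table where they are.

Things in the scene. Friction and masses are not known exactly. Their poses are not given: they have to be found in the camera images.
- dispenser: Fixed sweet dispenser: blue-walled chute on a grey housing, sloping down 28 degrees to a mouth facing its -x side (the robot). Origin on the table; z up, x from mouth to back. In its frame (mm): mouth edge x=-60, z=52; chute walls |y|<=39, 105 high at the mouth, 190 at the back (x=110). The pedal is on its -y side: pivot x=20, y=-160, z=65, between bracket cheeks 78 high.
- tray_home (a point): Where tray's origin lies when fully home (dispenser x=-112, y=0, z=0 mm; same axes). The channel runs along the dispenser's y in front of the mouth: rails 12 high, inner faces 121 apart, from dispenser y=-63 to 200; yellow end stop 25 high, face at y=-55. Push along -y to reach home.
- tray: Loose open white tray, 115 (x) by 110 (y) by 42 high, walls and floor 4 thick, about 0.35 kg, in the channel (3 mm play each side), axes nearly parallel to the dispenser's. Origin centre of underside. It starts 60 to 110 mm short of home, on the dispenser's +y side. Green handle plate beyond its +y wall.
- tray_handle (a point): Top middle of the outer (+y) face of the tray's green handle plate: tray x=-20, y=97, z=58 mm. The plate is 44 wide (x), 12 thick (y), from 13 to 58 mm above the table, 30 mm clear of the tray wall. Push this face towards the tray's -y.
- pedal: Pedal lever: dark bar with a red pad. Origin on the pivot; at rest the bar is level along its -x, axes as the dispenser's. Pressing sends the -x end down; a spring lifts it. The push at the pad grows from 2 N to 4 to 7 N where it meets a rubber stop, whose height differs each time and is not measured (pad middle then 24 to 39 mm below rest); from there it rises 4 to 5 N per mm.
- pedal_pad (a point): Middle of the top of the red pedal pad, 60 (x) by 56 (y) mm, 150 mm from the pivot, 70 mm above the table at rest; dispenser x=-130, y=-160 mm. Press straight down here.
- lid (a joint): Orange lid, 64 wide, 49 high, hinged along the top of the chute mouth, 102 mm above the table; rad, 0 = hanging shut, growing as its lower edge swings out and up. Linked: 7.5 times the pedal's angle (1.2 to 2.0 on the stop); 1 mm at the pad is 0.05 rad. Shutting faster than 4 rad/s (pad rising at 80 mm/s) is a slam; 20 to 30 mm/s is gentle.
- sweet1: Red roll sweet with a yellow band, cylinder 26 dia by 55 long along its own y, about 0.04 kg, origin at its centre; starts number 1 in the row lying across the chute behind the lid (1 is lowest) and rolls out by itself when the lid rises.
- sweet2: White roll sweet with a yellow band, cylinder 26 dia by 55 long along its own y, about 0.04 kg, origin at its centre; starts number 2 in the row lying across the chute behind the lid (1 is lowest) and rolls out by itself when the lid rises.
- sweet3: Red roll sweet with a yellow band, cylinder 26 dia by 55 long along its own y, about 0.04 kg, origin at its centre; starts number 3 in the row lying across the chute behind the lid (1 is lowest) and rolls out by itself when the lid rises.
- stray_a: Bystander: red roll sweet, 26 dia by 55, lying on the table; origin at its centre.
- stray_b: Bystander: white roll sweet, 26 dia by 55, lying on the table; origin at its centre.
- tape_roll: Bystander: amber tape roll lying flat, 90 dia, 45 high; origin centre of underside.
- jar: Bystander: jar with red cap, 70 dia, 110 high; origin centre of underside.
- scoop: Bystander: steel spoon-shaped scoop, 200 long, lying along its x; origin mid-length on its underside.
- glue_can: Bystander: can, 66 dia, 100 high; origin centre of underside.
Not all that is in view belongs to the job. Leave any pink or purple look-alike of the sweet2 alone.

How it is judged (in metres and radians):
On the way, in this order (a step that is already met when the one before it is completed fails the run):
1. the tray is pushed fully home against the yellow stop (y of tray in the frame of dispenser between -0.004 and 0.004 m and x of tray in the frame of dispenser between -0.119 and -0.105 m and z of tray in the frame of dispenser below 0.004 m), for 0.2 s.
2. the fingers hold the pedal down on its stop with at least 11 N, the lid up and all three sweets in the tray (contact force between the fingers and pedal above 11 N and value of joint lid above 1.1 rad and x of sweet1 in the frame of tray between -0.055 and 0.055 m and y of sweet1 in the frame of tray between -0.052 and 0.052 m and z of sweet1 in the frame of tray between 0.005 and 0.05 m and x of sweet2 in the frame of tray between -0.055 and 0.055 m and y of sweet2 in the frame of tray between -0.052 and 0.052 m and z of sweet2 in the frame of tray between 0.005 and 0.05 m and x of sweet3 in the frame of tray between -0.055 and 0.055 m and y of sweet3 in the frame of tray between -0.052 and 0.052 m and z of sweet3 in the frame of tray between 0.005 and 0.05 m), for 0.4 s.
At the end, for the whole second after the job is handed in: The lid is shut again (within 0.06 rad), the tray is home (within 4 mm of the stop, flat in its channel) and all three dispenser sweets lie at rest inside the tray, everything released (all of step 1 and value of joint lid below 0.06 rad and x of sweet1 in the frame of tray between -0.055 and 0.055 m and y of sweet1 in the frame of tray between -0.052 and 0.052 m and z of sweet1 in the frame of tray between 0.005 and 0.05 m and x of sweet2 in the frame of tray between -0.055 and 0.055 m and y of sweet2 in the frame of tray between -0.052 and 0.052 m and z of sweet2 in the frame of tray between 0.005 and 0.05 m and x of sweet3 in the frame of tray between -0.055 and 0.055 m and y of sweet3 in the frame of tray between -0.052 and 0.052 m and z of sweet3 in the frame of tray between 0.005 and 0.05 m and linear speed of each of sweet1, sweet2, sweet3 below 0.05 m/s); the robot touches nothing.
It fails at once if the pedal is pressed with more than 25 N (contact force between any of the fingers, the arm and pedal above 25 N).
It fails at once if the tray is pushed with more than 25 N (contact force between any of the fingers, the arm and tray above 25 N).
It fails at once if the lid slams (closes faster than 4 rad/s) (velocity of joint lid below -4 rad/s).
It fails at once if the robot touches the lid or a dispenser sweet (contact force between any of the fingers, the arm and sweet1 above 0.3 N or contact force between any of the fingers, the arm and sweet2 above 0.3 N or contact force between any of the fingers, the arm and sweet3 above 0.3 N or contact force between any of the fingers, the arm and lid above 0.3 N).
It fails at once if another thing on the table is moved by more than 30 mm (distance of any of stray_a, stray_b, tape_roll, jar, scoop, glue_can from where it was at the start of the episode above 0.03 m).
It also fails if it takes over 51 s, if anything falls off the work surface, if the arm or the gripper's body presses on something with over 40 N, if the wrist force passes 120 N, or if a joint passes its speed limit or range.

### The arm

A 6-joint arm with a two-finger parallel gripper is mounted at the origin on the work surface. World frame = base frame: x ahead of the robot, y to its left, z up, the work surface at z = 0. Lengths are in m, angles in degrees, forces in N, time in s.
With the tool pointing down it reaches from about 0.4 to 0.825 m from the base axis. Payload 7 kg.
Tool frame: the origin (TCP) lies between the finger pads; the fingertips stand 14 mm ahead of it and the grasp point (between the pads) lies 5 mm behind it; z points along the fingers, y is the line along which they close (so a half turn about z gives the same grasp; the last joint's range is limited). The gripper opens to 88 mm and grips with 3 to 60 N. Pads are 19 mm wide; open, the fingers measure 130 mm over their backs; the gripper's body (78 mm by 193 mm) begins 47 mm behind the grasp point.
Start: joints at [16.507, 20.546, 0.682, 0, -70.136, -16.507], TCP at [0.675, -0, 0.215] pointing down, gripper open.
Joint ranges: [-176.03, 176.03], [-82.01, 121.73], [-58.28, 71.71], [-173.87, 95.51], [-174.79, -0.11], [-173.66, 173.66]. Speed limits (degrees/s): [136.94, 136.94, 172.46, 180, 180, 180].

### API

Orientations are given as [roll, pitch, yaw] about the fixed x, y, z axes, in that order (R = Rz(yaw) Ry(pitch) Rx(roll)).
In Python, from station import readout, cams, workorder, nets gives the robot as it stands.
- The arm moves only by the shell command python3 -m jog 'ROWS' [FORCE]. ROWS is a JSON object whose one key "targets" holds a list of rows, each a list of 5 numbers: the shift along the tool's x, y, z in units of 30 mm (1.0 is 30 mm), then the turn about the tool's z in rad, then the opening, from -1 (shut) to 1 (fully open). A call has 1 to 10 rows; each row shifts and turns the commanded pose from where the row before left it, along the tool's axes as they then stand; what a row does not reach is not made up. A row lasts 1/8 s, in which the tool goes at most 62.5 mm and 10.7 degrees, less where a joint would pass 70% of its speed; a pose out of reach is approached as far as the arm can. A call is refused whole if a number of a shift passes 1 or a number of a turn 0.188, either way. A call with a gripper value outside its range is refused whole. The fingers move at their own pace and stop on an object; FORCE is the grip in N (left out, the last holds). Time passes only in rows, so rows that do not move let the fingers close. It gives the time, the measured TCP pose, the force, the opening and the grip force at its end, in the units of the state.
- readout.observe(): the state, without advancing time (a new reading comes with each control period).
- cams.capture(name): name is "scene" or "side" or "wrist"; returns a dict with "image" (400x640x3 uint8, red, green, blue), "camera_matrix" (3x3 intrinsics, pixels), "k1" (the pictures are not rectified: a ray, as slopes to the right and down, at radius r is drawn at 1 + k1 r^2 times it, then the intrinsics apply), "R" (3x3) and "t" (3): a world point X has camera coordinates R X + t. Camera axes: x right, y down, z forward; pixel columns grow to the right and rows downward; lengths in m; the calibration is good to about 2 mm. A picture is of the moment at which its call begins. There is no depth.
- workorder.sign_off(): hands the job in; it is judged then, once.
Trained networks look in a picture, given as the dict that the camera call returned (one of the last four; its "shot" number tells which), for a name from the list of things; names that differ only in an ending like _2 or _b are one class to them, and where a whole thing is asked for, a point or a joint stands for the part that bears it (a point fixed in the world has none). Each returns a list of dicts, best first, with "score" (0 to 1); they miss things now and then, are a little off and sometimes report something else, mostly with a low value. They report only what shows in the picture. A call takes as long as a camera call. They do not tell look-alikes from the thing itself.
- nets.look_for(query, picture): "point" ([column, row] as shares, 0 to 1, of the picture: columns of its width, rows of its height, amid what is visible of it).
- nets.mark_of(query, picture): "point" ([column, row] as shares, 0 to 1, of the picture: columns of its width, rows of its height: a listed point, or the origin of a listed thing).
The state is a dict: "clock": time; "joints": joint angles; "joint_vel": joint speeds; "tau": joint torques, N m; "tool_pos": TCP position; "tool_rot": TCP orientation; "force": force on the tool from outside, world axes, zero at the start; "ft_torque": the same for the moment, N m; "width": finger opening in m; "gripper_force": force on a finger pad.
Only numpy, scipy, OpenCV 4.12 (cv2) and the standard library are available. Lean on these libraries where they do the work, as an engineer would, in place of code of your own. Each camera call takes 0.05 s, during which the arm holds its last target. There are 200 camera calls.

## Working session

There is one attempt and no reset: what is moved stays moved. The work goes in short steps, Python scripts to look and compute and a shell command to move; the robot and the scene stay as the last step left them, time stands still between calls to the robot, and variables do not carry over. Pictures are saved under pics/ and viewed, at most 10 in all, crops included, and the job is handed in when it is done.

```bash
mkdir -p pics; cat > h.py <<'E'
import numpy as np, cv2
from station import readout, cams, workorder, nets
def snap(n,f=None):
    p=cams.capture(n)
    if f: cv2.imwrite('pics/'+f,p['image'][:,:,::-1])
    return p
def ray(p,s):
    K=np.array(p['camera_matrix']);R=np.array(p['R']);t=np.array(p['t'])
    k=p['k1'];k=float(np.ravel(k)[0])
    u,v=s[0]*640,s[1]*400
    d=np.array([(u-K[0,2])/K[0,0],(v-K[1,2])/K[1,1]]);x=d.copy()
    for _ in range(30): x=d/(1+k*(x@x))
    w=R.T@np.array([x[0],x[1],1]);return -R.T@t,w/np.linalg.norm(w)
def plane(p,s,z):
    o,w=ray(p,s);return o+w*(z-o[2])/w[2]
def tri(rs):
    A=0;b=0
    for o,w in rs:
        P=np.eye(3)-np.outer(w,w);A=A+P;b=b+P@o
    X=np.linalg.solve(A,b)
    return X,[1000*np.linalg.norm((np.eye(3)-np.outer(w,w))@(X-o)) for o,w in rs]
def proj(p,X):
    K=np.array(p['camera_matrix']);c=np.array(p['R'])@X+np.array(p['t']);x=c[:2]/c[2]
    x=x*(1+float(np.ravel(p['k1'])[0])*(x@x));return [K[0,0]*x[0]+K[0,2],K[1,1]*x[1]+K[1,2]]
E
python3 - <<'E'
from h import *
np.set_printoptions(precision=4,suppress=True)
P={n:snap(n,n+'0.png') for n in('scene','side','wrist')}
for n in P: print(n,-np.array(P[n]['R']).T@np.array(P[n]['t']))
for q in ['dispenser','tray_home','tray','tray_handle','pedal','pedal_pad','stray_a','stray_b','tape_roll','jar','scoop','glue_can']:
    rs=[]
    for n in P:
        m=nets.mark_of(q,P[n])
        if m: print(q,n,[(round(a['score'],2),np.round(np.array(a['point'])*[640,400]).tolist()) for a in m[:3]])
        if m and n!='wrist' : rs.append(ray(P[n],m[0]['point']))
    if len(rs)>1: print('   ',*tri(rs))
print(readout.observe())
E
```

```text
scene [1.7145 0.3573 0.8987]
side [0.0556 0.6666 0.9915]
wrist [ 0.6756 -0.0824  0.3835]
dispenser scene [(0.77, [322.0, 256.0])]
dispenser side [(0.97, [271.0, 207.0])]
dispenser wrist [(0.8, [294.0, 177.0])]
    [0.7035 0.0211 0.0162] [np.float64(4.821978139656185), np.float64(4.821978139656195)]
tray_home scene [(0.67, [339.0, 238.0]), (0.44, [388.0, 238.0])]
tray_home side [(0.92, [296.0, 224.0]), (0.59, [337.0, 185.0])]
tray_home wrist [(0.47, [291.0, 10.0])]
    [0.5954 0.0346 0.0095] [np.float64(2.283785501137091), np.float64(2.283785501137095)]
tray scene [(0.83, [359.0, 243.0])]
tray side [(0.62, [283.0, 236.0]), (0.39, [422.0, 170.0])]
tray wrist [(0.68, [376.0, 241.0])]
    [0.6003 0.0944 0.0073] [np.float64(3.4671637014198744), np.float64(3.4671637014198105)]
tray_handle scene [(0.62, [385.0, 234.0])]
tray_handle side [(0.72, [264.0, 246.0])]
tray_handle wrist [(0.9, [382.0, 340.0])]
    [0.5962 0.1765 0.0544] [np.float64(3.5271362006002356), np.float64(3.527136200600184)]
pedal scene [(0.67, [265.0, 232.0])]
pedal side [(0.62, [300.0, 163.0])]
pedal wrist [(0.83, [288.0,
[... 1409 characters left out ...]
23326), np.float64(8.653160379123353)]
glue_can scene [(0.74, [479.0, 217.0])]
glue_can side [(0.87, [280.0, 377.0])]
    [0.343  0.4255 0.0025] [np.float64(0.511269266616019), np.float64(0.5112692666158455)]
{'clock': 1.95, 'joints': array([ 16.5055,  20.5457,   0.6807,   0.0013, -70.1365, -16.5076]), 'joint_vel': array([-0.0484, -0.0204,  0.006 , -0.0209, -0.0259,  0.0612]), 'tau': array([ -0.0018, -58.2375,  29.3299,   7.0023,   0.0125,  -0.    ]), 'tool_pos': array([ 0.675 , -0.    ,  0.2149]), 'tool_rot': array([179.9989,  -0.0016, -90.0016]), 'force': array([-0.4203, -0.1489, -0.9547]), 'ft_torque': array([ 0.0053,  0.0129, -0.0133]), 'gripper_force': 0.0, 'width': 0.08759825489545081}
```

View pics/side0.png

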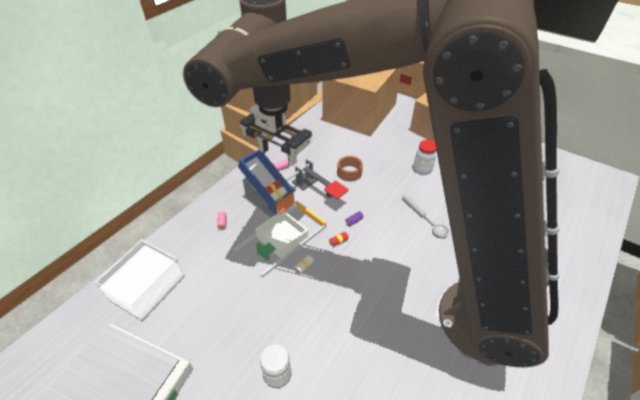

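View pics/wrist0.png

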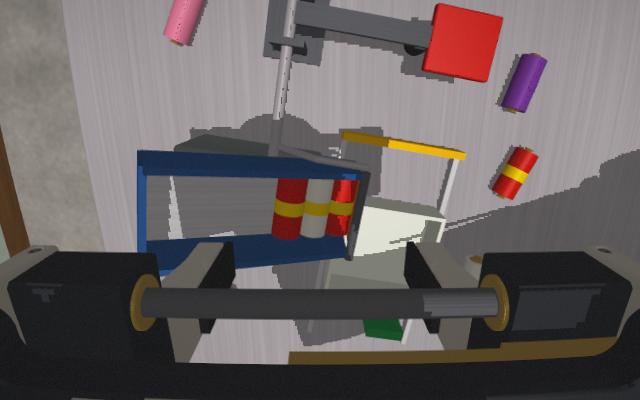

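View pics/scene0.png

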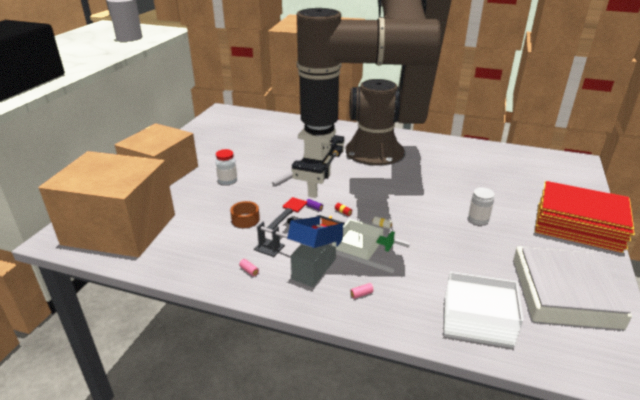

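```bash
cat > fit.py <<'E'
from h import *
from scipy.optimize import least_squares
np.set_printoptions(precision=4,suppress=True)
def blob(img,lo,hi,box=None,amin=60):
    hsv=cv2.cvtColor(img,cv2.COLOR_RGB2HSV);m=cv2.inRange(hsv,lo,hi)
    if box: k=np.zeros_like(m);k[box[1]:box[3],box[0]:box[2]]=255;m&=k
    n,l,s,c=cv2.connectedComponentsWithStats(m);i=1+np.argmax(s[1:,4])
    pts=cv2.findNonZero((l==i).astype(np.uint8));return c[i],cv2.boxPoints(cv2.minAreaRect(pts)),s[i]
p=snap('wrist')
S=lambda u:np.array(u)/[640,400]
c,b,s=blob(p['image'],(0,180,120),(6,255,255),(400,0,520,110));print('pad px',c,b.tolist(),s)
X=plane(p,S(c),.07);print('pad',X);B=[plane(p,S(q),.07)[:2] for q in b];print([ (np.linalg.norm(B[i]-B[i-1]),np.degrees(np.arctan2(*(B[i]-B[i-1])[::-1]))) for i in range(4)])
c,b,s=blob(p['image'],(20,180,150),(28,255,255),(330,120,480,170));B=[plane(p,S(q),.025)[:2] for q in b];print('stop',b.tolist(),plane(p,S(c),.025),[ (np.linalg.norm(B[i]-B[i-1]),np.degrees(np.arctan2(*(B[i]-B[i-1])[::-1]))) for i in range(4)])
c,b,s=blob(p['image'],(50,100,30),(80,255,255),(330,290,440,360));print('handle',c,s,plane(p,S(c),.058))
for q in ['stray_a']:
    for a in nets.mark_of(q,p): print(q,a['score'],plane(p,a['point'],.013))
for a in nets.mark_of('tray_handle',p)[:1]: print('h',plane(p,a['point'],.058))
for a in nets.mark_of('tray',p)[:1]: print('t',plane(p,a['point'],.0))
for a in nets.mark_of('dispenser',p)[:1]: print('d',plane(p,a['point'],.0))
for a in nets.mark_of('pedal',p): print('pedal',a['score'],plane(p,a['point'],.065))
E
python3 fit.py
```

```text
pad px [462.7774  42.7643] [[423.3246154785156, 69.63223266601562], [438.0249328613281, 2.6640233993530273], [502.8989562988281, 16.90465545654297], [488.1986389160156, 83.87286376953125]] [ 424    4   79   78 4420]
pad [ 0.5528 -0.1235  0.07  ]
[(np.float64(0.06049116688413767), np.float64(-10.274075860143784)), (np.float64(0.0548087321837149), np.float64(-99.11527587643435)), (np.float64(0.0581248684196016), np.float64(170.91031947536874)), (np.float64(0.0561074410215513), np.float64(83.28921829432994))]
stop [[387.71112060546875, 146.0303497314453], [389.1212158203125, 138.33888244628906], [465.48779296875, 152.3394317626953], [464.07769775390625, 160.03089904785156]] [ 0.5631 -0.0236  0.025 ] [(np.float64(0.08477285545691293), np.float64(-9.80346664208576)), (np.float64(0.008136953584034344), np.float64(-97.2365850805912)), (np.float64(0.0842358366258415), np.float64(170.31589667466378)), (np.float64(0.00835307844645615), np.float64(86.3930316542662))]
handle [383.7595 328.2317] [364 319  39  21 682] [0.6019 0.1773 0.058 ]
stray_a 0.87 [0.4876 0.1374 0.013 ]
stray_a 0.84 [0.4594 0.0066 0.013 ]
h [0.5993 0.1912 0.058 ]
t [0.6031 0.0907 0.    ]
d [0.7036 0.0111 0.    ]
```

```bash
python3 -m jog '{"targets":[[0,0,0,0.152,-1],[-0.5,0.2,0,0,-1],[-0.9,0.4,0,0,-1],[-0.9,0.4,0,0,-1],[-0.9,0.4,0,0,-1],[-0.9,0.4,0,0,-1],[-0.9,0.4,0,0,-1],[-0.9,0.4,0,0,-1],[-0.9,0.4,0,0,-1],[-0.75,0.48,0,0,-1]]}' 20; python3 - <<'E'
from h import *
from fit import blob,S
p=snap('wrist','w1.png')
for a in nets.mark_of('tray_handle',p)[:2]: print('h',a['score'],a['point'],plane(p,a['point'],.058))
for a in nets.mark_of('tray',p)[:2]: print('t',a['score'],plane(p,a['point'],0))
E
```

```text
clock: 3.5
tool_pos: [0.6054, 0.2414, 0.2149]
tool_rot: [-180.0, 0.0, -98.5]
force: [0.1, -0.7, -0.5]
width: 0.0007
gripper_force: 0.0Traceback (most recent call last):
  File "<stdin>", line 2, in <module>
  File "fit.py", line 11, in <module>
    c,b,s=blob(p['image'],(0,180,120),(6,255,255),(400,0,520,110));print('pad px',c,b.tolist(),s)
          ~~~~^^^^^^^^^^^^^^^^^^^^^^^^^^^^^^^^^^^^^^^^^^^^^^^^^^^^
  File "fit.py", line 7, in blob
    n,l,s,c=cv2.connectedComponentsWithStats(m);i=1+np.argmax(s[1:,4])
                                                    ~~~~~~~~~^^^^^^^^^
    return _wrapfunc(a, 'argmax', axis=axis, out=out, **kwds)
    return bound(*args, **kwds)
ValueError: attempt to get argmax of an empty sequence
```

```bash
python3 - <<'E'
from h import *
p=snap('wrist','w1.png')
for q,z in(('tray_handle',.058),('tray',0),('tray_home',0),('stray_b',.013)):
  for a in nets.mark_of(q,p)[:2]: print(q,round(a['score'],2),np.array(a['point'])*[640,400],plane(p,a['point'],z))
E
```

```text
tray_handle 0.86 [315.072 122.92 ] [0.60173518 0.19080033 0.058     ]
tray 0.68 [299.776  20.4  ] [0.60319584 0.09048451 0.        ]
```

View pics/w1.png

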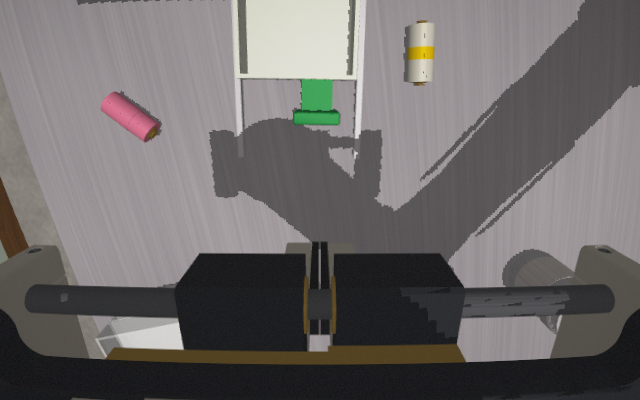

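```bash
python3 -m jog '{"targets":[[0,0,0.9,0,-1],[0,0,0.9,0,-1],[0,0,0.9,0,-1],[0,0,0.9,0,-1],[0,0,0.9,0,-1],[0,0,0.8,0,-1],[0,0,0.4,0,-1],[0.5,0,0,0,-1],[0.3,0,0,0,-1]]}'
for i in 1 2; do python3 -m jog '{"targets":[[0.1,0,0,0,-1],[0.1,0,0,0,-1],[0.1,0,0,0,-1]]}'; done
```

```text
clock: 4.92
tool_pos: [0.6027, 0.2149, 0.0447]
tool_rot: [-180.0, 0.0, -98.7]
force: [0.4, -0.7, 1.0]
width: 0.0004
gripper_force: 0.0
clock: 5.3
tool_pos: [0.6012, 0.2071, 0.0442]
tool_rot: [-180.0, 0.0, -98.7]
force: [-0.6, 0.1, -0.0]
width: 0.0003
gripper_force: 0.0
clock: 5.68
tool_pos: [0.6, 0.1987, 0.044]
tool_rot: [-180.0, 0.1, -98.7]
force: [-0.1, 3.6, 0.8]
width: 0.0006
gripper_force: 1.1
```

```bash
for i in 1 2; do python3 -m jog '{"targets":[[0.1,0,0,0,-1],[0.1,0,0,0,-1],[0.1,0,0,0,-1],[0.1,0,0,0,-1],[0.1,0,0,0,-1],[0.1,0,0,0,-1],[0.1,0,0,0,-1],[0.1,0,0,0,-1]]}' | sed -n 1,4p; done
```

```text
clock: 6.68
tool_pos: [0.5961, 0.1743, 0.0439]
tool_rot: [-180.0, 0.0, -98.7]
force: [-0.2, 3.2, 1.2]
clock: 7.68
tool_pos: [0.5924, 0.1505, 0.0439]
tool_rot: [-180.0, 0.0, -98.7]
force: [0.5, 4.0, 1.8]
```

```bash
python3 -m jog '{"targets":[[0.06,0,0,0,-1],[0.06,0,0,0,-1],[0.06,0,0,0,-1],[0.06,0,0,0,-1]]}' | sed -n 1,4p; for i in 1 2 3; do python3 -m jog '{"targets":[[0.03,0,0,0,-1],[0.03,0,0,0,-1]]}' | sed -n 1,4p; done
```

```text
clock: 8.18
tool_pos: [0.5913, 0.1435, 0.0438]
tool_rot: [180.0, -0.0, -98.7]
force: [-0.1, 3.4, 2.5]
clock: 8.43
tool_pos: [0.5911, 0.1418, 0.0439]
tool_rot: [-180.0, 0.0, -98.7]
force: [0.3, 4.5, 2.0]
clock: 8.68
tool_pos: [0.5911, 0.1403, 0.0439]
tool_rot: [-180.0, 0.0, -98.7]
force: [1.2, 6.6, 0.9]
clock: 8.93
tool_pos: [0.592, 0.1398, 0.0443]
tool_rot: [-179.9, 0.2, -98.7]
force: [1.0, 10.4, 1.0]
```

```bash
python3 -m jog '{"targets":[[0.02,0,0,0,-1],[0.02,0,0,0,-1],[0,0,0,0,-1],[0,0,0,0,-1]]}' | sed -n 1,4p
python3 - <<'E'
from h import *
for n in('side','scene'):
  p=snap(n)
  m=p['image'][170:290,220:380] if n=='side' else p['image'][180:300,240:420]
  cv2.imwrite('pics/%s1.png'%n,cv2.resize(m,None,fx=4,fy=4,interpolation=2)[:,:,::-1])
E
```

```text
clock: 9.43
tool_pos: [0.5924, 0.1395, 0.0447]
tool_rot: [-179.8, 0.2, -98.7]
force: [1.8, 11.8, 2.5]
```

View pics/side1.png

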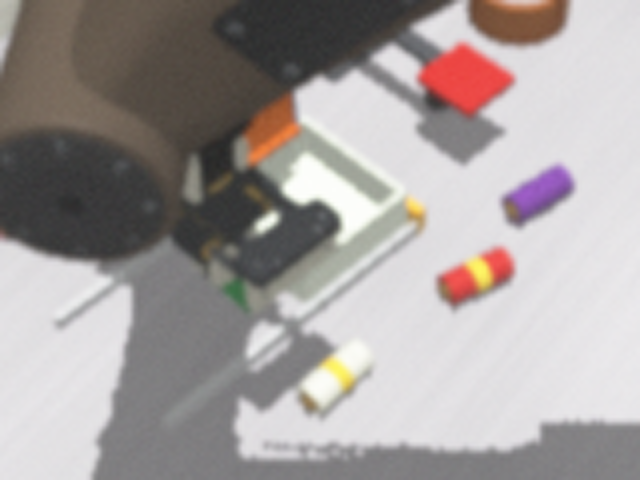

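```bash
python3 -m jog '{"targets":[[0.02,0,0,0,-1],[0.02,0,0,0,-1],[0,0,0,0,-1]]}' | sed -n 1,4p
python3 -m jog '{"targets":[[-0.2,0,0,0,-1],[-0.4,0,0,0,-1],[-0.6,0,0,0,-1],[0,0,-0.9,0,-1],[0,0,-0.9,0,-1],[0,0,-0.9,0,-1],[0,0,-0.9,0,-1],[0,0,-0.9,0,-1],[0,0,-0.6,0,-1],[0,0,0,0,-1]]}' | sed -n 1,4p
python3 -m jog '{"targets":[[0.4,0,0,0,-1],[0.8,0,0,0,-1],[0.8,0,0,0,-1],[0.8,0,0,0,-1],[0.8,0,0,0,-1],[0.8,0,0,0,-1],[0.8,0,0,0,-1],[0.8,0,0,0,-1],[0,0,0,0,-1]]}' | sed -n 1,4p
python3 - <<'E'
from h import *
p=snap('wrist','w2.png')
for q,z in(('pedal_pad',.07),('tray_home',0),('tray',0)):
  for a in nets.mark_of(q,p)[:2]: print(q,round(a['score'],2),np.array(a['point'])*[640,400],plane(p,a['point'],z))
E
```

```text
clock: 9.9
tool_pos: [0.5926, 0.1393, 0.0449]
tool_rot: [-179.7, 0.3, -98.7]
force: [1.4, 15.8, 1.6]
clock: 11.15
tool_pos: [0.5963, 0.1723, 0.1982]
tool_rot: [-179.9, 0.1, -98.7]
force: [-0.2, 0.2, -0.3]
clock: 12.28
tool_pos: [0.5679, -0.0085, 0.197]
tool_rot: [-180.0, 0.0, -98.8]
force: [0.5, -0.3, 0.2]
pedal_pad 0.95 [316.096  47.8  ] [ 0.55392837 -0.12316127  0.07      ]
tray 0.77 [300.8  206.68] [0.59641418 0.03125408 0.        ]
```

View pics/w2.png

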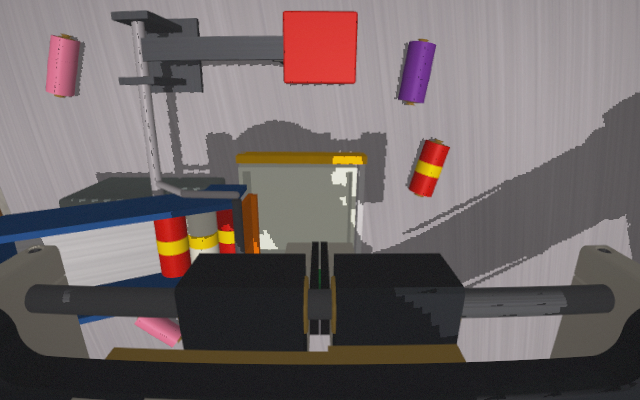

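```bash
python3 -m jog '{"targets":[[0.6,-0.02,0,0,-1],[0.8,-0.02,0,0,-1],[0.8,-0.03,0,0,-1],[0.8,-0.03,0,0,-1],[0.8,-0.02,0,0,-1],[0.05,0,0.8,0,-1],[0,0,0.9,0,-1],[0,0,0.9,0,-1],[0,0,0.7,0,-1],[0,0,0,0,-1]]}' | sed -n 1,4p
python3 -m jog '{"targets":[[0,0,0.12,0,-1],[0,0,0.12,0,-1],[0,0,0.12,0,-1],[0,0,0.12,0,-1],[0,0,0.12,0,-1],[0,0,0.12,0,-1]]}' | sed -n 1,4p
```

```text
clock: 13.72
tool_pos: [0.5531, -0.1215, 0.0964]
tool_rot: [179.8, -0.0, -98.7]
force: [0.4, -1.0, 0.2]
clock: 14.48
tool_pos: [0.5545, -0.1211, 0.076]
tool_rot: [-180.0, 0.0, -98.7]
force: [0.5, -0.6, 1.0]
```

```bash
python3 -m jog '{"targets":[[0,0,0.12,0,-1],[0,0,0.12,0,-1],[0,0,0.12,0,-1],[0,0,0.1,0,-1]]}' | sed -n 1,4p
for i in 1 2 3; do python3 -m jog '{"targets":[[0,0,0.06,0,-1],[0,0,0.06,0,-1]]}' | sed -n 1,4p; done
```

```text
clock: 14.98
tool_pos: [0.5544, -0.1212, 0.0622]
tool_rot: [180.0, -0.0, -98.7]
force: [-0.4, -0.4, -1.2]
clock: 15.22
tool_pos: [0.5545, -0.1211, 0.0588]
tool_rot: [-180.0, 0.0, -98.7]
force: [-0.4, 0.1, 1.3]
clock: 15.48
tool_pos: [0.5545, -0.1212, 0.0553]
tool_rot: [-180.0, 0.0, -98.7]
force: [-0.5, -0.5, 0.7]
clock: 15.72
tool_pos: [0.5545, -0.1212, 0.0516]
tool_rot: [-180.0, 0.0, -98.7]
force: [-0.7, 0.1, 1.1]
```

```bash
python3 - <<'E'
from h import *
a=snap('side')['image'][150:230,270:380];b=snap('scene')['image'][180:260,240:350]
c=snap('wrist');cv2.imwrite('pics/c3.png',np.vstack([np.hstack([cv2.resize(x,(400,290),interpolation=2) for x in(a,b)]),cv2.resize(c['image'][:200],(800,250))])[:,:,::-1])
print(readout.observe()['force'],proj(c,np.array([.5545,-.1212,.0376])))
E
```

```text
[-0.61706097 -0.64632977  1.17660237] [np.float64(320.8616200596695), np.float64(237.98009329126174)]
```

View pics/c3.png

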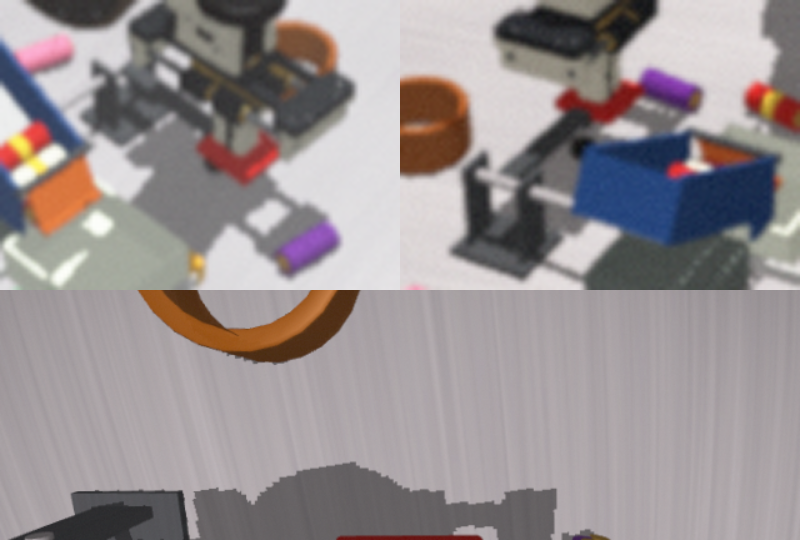

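```bash
python3 - <<'E'
from h import *
yaw=np.radians(-8.7);c,s=np.cos(yaw),np.sin(yaw);Rz=np.array([[c,-s,0],[s,c,0],[0,0,1]])
D=np.array([.5535,-.1233,0])-Rz@np.array([-.13,-.16,0])
out=[]
for n,(x,y) in(('side',(290,150)),('scene',(250,180))):
    p=snap(n);f=5;im=cv2.resize(p['image'][y:y+80,x:x+80],None,fx=f,fy=f,interpolation=2)
    for dep,col in((0,(0,255,0)),(.032,(0,255,255))):
        a=np.arcsin(dep/.15)
        q=[]
        for dx,dy in((-.18,-.028),(-.12,-.028),(-.12,.028),(-.18,.028)):
            X=D+Rz@np.array([.02+dx*np.cos(a)+.005*np.sin(a),-.16+dy,.065+dx*np.sin(a)+.005*np.cos(a)])
            q.append((np.array(proj(p,X))-[x,y])*f)
        cv2.polylines(im,[np.int32(q)],True,col,1)
        q=[]
        la=7.5*a
        for yy in(-.032,.032):
            for L in(0,.049): q.append((np.array(proj(p,D+Rz@np.array([-.06-L*np.sin(la),yy,.102-L*np.cos(la)])))-[x,y])*f)
        cv2.polylines(im,[np.int32([q[0],q[1],q[3],q[2]])],True,col,1)
    out.append(im)
cv2.imwrite('pics/c4.png',np.hstack(out)[:,:,::-1])
o=readout.observe();print(o['tool_pos'],o['width'],o['force'])
E
```

```text
[ 0.55441615 -0.12117756  0.05160513] 0.00042216787221157416 [ 0.33278763 -0.01286177  0.66494515]
```

View pics/c4.png

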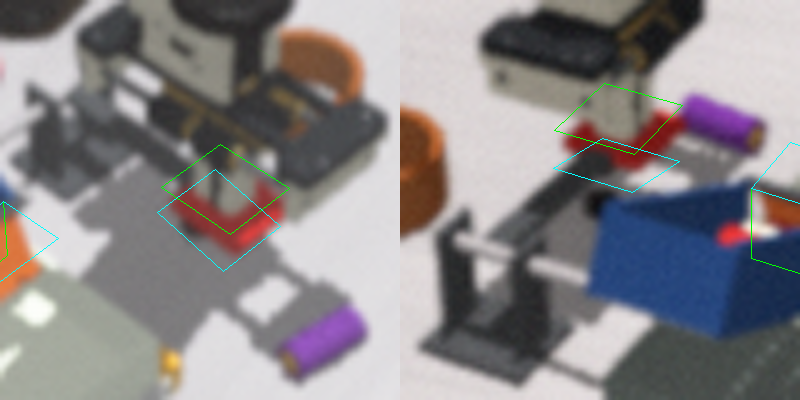

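```bash
python3 - <<'E'
from h import *
out=[]
for n,(x,y) in(('side',(250,150)),('scene',(250,180))):
    a=cv2.imread(f'pics/{n}0.png')[:,:,::-1];b=snap(n)['image']
    for im in(a,b): 
        out.append(cv2.resize(im[y:y+75,x:x+100],(400,300),interpolation=2))
        h=cv2.cvtColor(im[y:y+75,x:x+100],cv2.COLOR_RGB2HSV)
        for nm,lo,hi,bx in(('red',(0,190,110),(4,255,255),(50,100) if n=='side' else (20,58)),):
            m=cv2.inRange(h,lo,hi)|cv2.inRange(h,(176,190,90),(180,255,255));m[:,:bx[0]]=0;m[:,bx[1]:]=0
            ys,xs=np.nonzero(m);print(n,nm,len(xs),xs.min()+x,xs.max()+x,ys.min()+y,ys.max()+y,'bottom x',xs[ys==ys.max()].mean()+x)
cv2.imwrite('pics/c5.png',np.vstack([np.hstack(out[:2]),np.hstack(out[2:])])[:,:,::-1])
E
```

```text
Traceback (most recent call last):
ValueError: zero-size array to reduction operation minimum which has no identity
```

```bash
python3 - <<'E'
from h import *
out=[]
for n,(x,y) in(('side',(250,150)),('scene',(250,180))):
    for im in(cv2.imread(f'pics/{n}0.png')[:,:,::-1],snap(n)['image']):
        out.append(cv2.resize(im[y:y+75,x:x+100],(400,300),interpolation=2))
cv2.imwrite('pics/c5.png',np.vstack([np.hstack(out[:2]),np.hstack(out[2:])])[:,:,::-1])
E
```

```text
(no output)
```

View pics/c5.png

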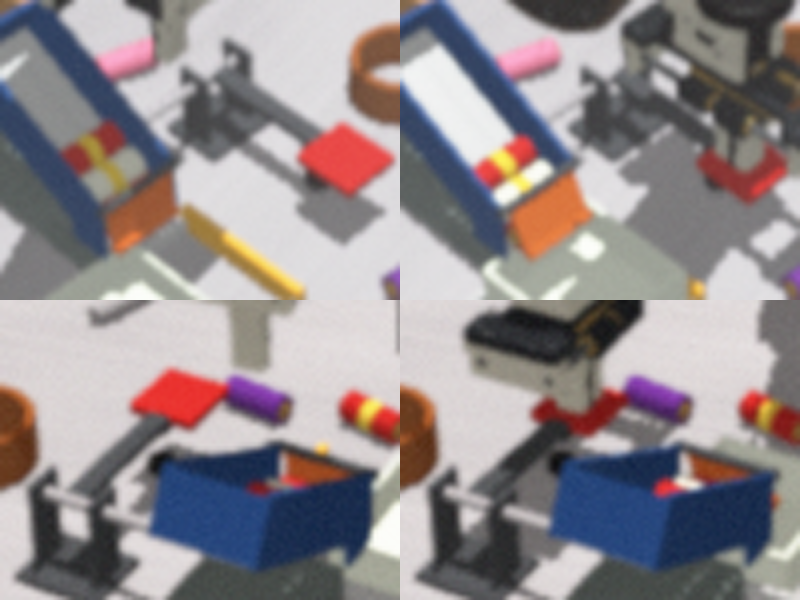

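```bash
python3 - <<'E'
from h import *
p=snap('wrist','w6.png');h=cv2.cvtColor(p['image'],cv2.COLOR_RGB2HSV)
m=cv2.inRange(h,(0,150,70),(7,255,255))|cv2.inRange(h,(174,150,70),(180,255,255))
n,l,s,c=cv2.connectedComponentsWithStats(m)
print([ (a.tolist()) for a in s[1:] if a[4]>80])
for r in range(185,300,8):
    xs=np.nonzero(m[r])[0]
    if len(xs): print(r,xs.min(),xs.max(),len(xs))
C=-np.array(p['R']).T@np.array(p['t']);print(C,p['camera_matrix'],readout.observe()['tool_pos'])
for z in(.03,.0376,.05,.06,.07): print(z,proj(p,np.array([.5544,-.1212,z])))
for n in('side','scene'):
    q=snap(n);print(n,[(z,np.round(proj(q,np.array([.5544,-.1212,z])),1)) for z in(.0376,.06)])
E
```

```text
[[268, 197, 119, 91, 5924], [461, 318, 45, 42, 1113]]
201 269 386 118
209 268 386 119
217 268 385 118
225 268 385 118
233 269 384 116
241 270 384 115
249 270 384 48
257 319 320 2
265 319 320 2
273 319 320 2
281 319 320 2
[ 0.54277097 -0.20258797  0.22110016] [[343.43080481   0.         319.25939383]
 [  0.         343.43080481 198.76990236]
 [  0.           0.           1.        ]] [ 0.55442275 -0.12115337  0.05166684]
0.03 [np.float64(320.969863083155), np.float64(232.66707027102336)]
0.0376 [np.float64(321.01422033927514), np.float64(237.84263644134126)]
0.05 [np.float64(321.09373142024083), np.float64(247.13340624167014)]
0.06 [np.float64(321.16528605930495), np.float64(255.50941836802298)]
0.07 [np.float64(321.2446258462796), np.float64(264.81349588893505)]
side [(0.0376, array([334.3, 195. ])), (0.06, array([334.4, 190.1]))]
scene [(0.0376, array([294.7, 212.6])), (0.06, array([294.5, 206.6]))]
```

```bash
python3 - <<'E'
from h import *
p=snap('wrist')
S=lambda u,v:np.array([u/640,v/400])
for z in(.03,.0376,.045,.05,.055,.06,.07):
    a,b=plane(p,S(268,209),z),plane(p,S(386.6,209),z);t=plane(p,S(327,197),z);e=plane(p,S(327,249),z)
    print(z,np.linalg.norm(a-b),(a+b)[:2]/2,t[:2],e[:2])
h=cv2.cvtColor(p['image'],cv2.COLOR_RGB2HSV)
for r in (190,195,197,199,205,220,240,244,248,252,256): print(r,[p['image'][r,c].tolist() for c in(290,312,320,328,350)])
E
```

```text
0.03 0.07007488821030922 [ 0.54843948 -0.13557572] [ 0.54756651 -0.14295334] [ 0.55237305 -0.10988706]
0.0376 0.06728825578204592 [ 0.54821413 -0.13824056] [ 0.54737588 -0.14532481] [ 0.55199128 -0.11357346]
0.045 0.06457495578610549 [ 0.54799472 -0.14083528] [ 0.54719027 -0.14763386] [ 0.55161956 -0.11716284]
0.05 0.06274164497803755 [ 0.54784647 -0.14258847] [ 0.54706486 -0.14919404] [ 0.5513684 -0.1195881]
0.055 0.06090833416996961 [ 0.54769821 -0.14434166] [ 0.54693944 -0.15075421] [ 0.55111723 -0.12201336]
0.06 0.059075023361901666 [ 0.54754996 -0.14609485] [ 0.54681403 -0.15231438] [ 0.55086607 -0.12443862]
0.07 0.05540840174576589 [ 0.54725346 -0.14960122] [ 0.5465632  -0.15543473] [ 0.55036374 -0.12928913]
190 [[100, 95, 96], [103, 99, 100], [103, 98, 100], [100, 96, 98], [102, 98, 99]]
195 [[99, 95, 97], [102, 99, 100], [100, 96, 97], [101, 96, 98], [104, 87, 89]]
197 [[102, 27, 26], [101, 16, 15], [104, 22, 25], [101, 20, 20], [102, 23, 19]]
199 [[102, 17, 16], [104, 19, 19], [102, 20, 15], [105, 25, 23], [106, 21, 21]]
205 [[119, 27, 24], [119, 23, 21], [117, 24, 20], [119, 25, 23], [119, 23, 17]]
220 [[118, 22, 17], [118, 21, 17], [120, 23, 23], [118, 23, 20], [119, 25, 20]]
240 [[119, 26, 25], [118, 23, 24], [117, 24, 22], [117, 20, 18], [118, 22, 20]]
244 [[109, 106, 98], [46, 28, 27], [86, 28, 26], [111, 91, 84], [108, 103, 95]]
248 [[109, 105, 96], [26, 27, 27], [85, 26, 27], [108, 90, 83], [108, 104, 96]]
252 [[108, 105, 96], [28, 29, 30], [82, 20, 19], [91, 88, 82], [107, 104, 95]]
256 [[30, 31, 31], [27, 23, 24], [86, 28, 26], [77, 74, 68], [34, 32, 35]]
```

View pics/w6.png

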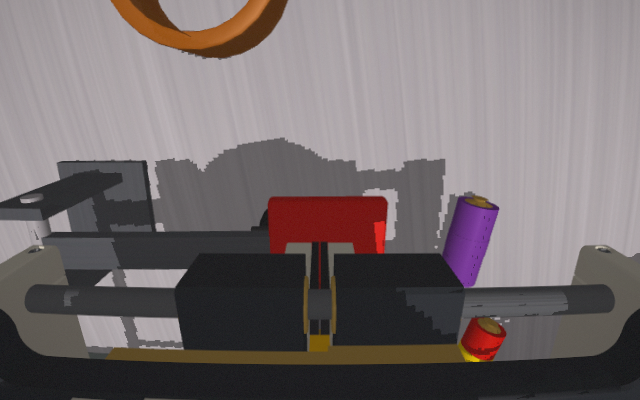

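```bash
cat > w.py <<'E'
from h import *
p=snap('wrist');h=cv2.cvtColor(p['image'],cv2.COLOR_RGB2HSV)
m=cv2.inRange(h,(0,150,70),(7,255,255))|cv2.inRange(h,(174,150,70),(180,255,255))
r=np.nonzero(m[150:300,300])[0]+150;x=np.nonzero(m[r.min()+8])[0]
S=lambda u,v:np.array([u/640,v/400])
L=lambda z:np.linalg.norm(plane(p,S(x.min(),r.min()+8),z)-plane(p,S(x.max()+1,r.min()+8),z))
print('rows',r.min(),r.max(),'width',np.ptp(x)+1,'pad z',np.interp(-.060,[-L(.02),-L(.09)],[.02,.09]))
o=readout.observe();print(o['clock'],o['tool_pos'],o['force'])
E
python3 -m jog '{"targets":[[0,0,0.06,0,-1],[0,0,0.06,0,-1],[0,0,0.06,0,-1]]}' | sed -n 1,4p; python3 w.py
python3 -m jog '{"targets":[[0,0,0.06,0,-1],[0,0,0.06,0,-1]]}' | sed -n 1,4p; python3 w.py
```

```text
clock: 16.7
tool_pos: [0.5547, -0.1212, 0.0463]
tool_rot: [-180.0, 0.0, -98.7]
force: [-0.1, -0.1, 3.0]
rows 197 241 width 119 pad z 0.05203843127922818
16.75 [ 0.55463563 -0.12116859  0.04608547] [0.13036428 0.46452486 2.31694349]
clock: 17.0
tool_pos: [0.5549, -0.1212, 0.0428]
tool_rot: [-180.0, 0.0, -98.7]
force: [1.8, -0.6, 2.3]
rows 197 241 width 118 pad z 0.04711884072330077
17.05 [ 0.55483154 -0.12117751  0.04256227] [ 0.81078169 -0.6539718   2.21480009]
```

```bash
for i in 1 2 3; do python3 -m jog '{"targets":[[0,0,0.04,0,-1],[0,0,0.04,0,-1]]}' | sed -n '1,2p;4p'; done
```

```text
clock: 17.3
tool_pos: [0.555, -0.1212, 0.0405]
force: [1.7, -0.9, 3.1]
clock: 17.55
tool_pos: [0.5548, -0.1211, 0.038]
force: [3.3, -0.7, 4.5]
clock: 17.8
tool_pos: [0.5547, -0.1211, 0.0355]
force: [2.0, -0.3, 4.9]
```

```bash
for i in 1 2 3; do python3 -m jog '{"targets":[[0,0,0.04,0,-1],[0,0,0.04,0,-1]]}' | sed -n '1,2p;4p'; done
```

```text
clock: 18.05
tool_pos: [0.5546, -0.1211, 0.0331]
force: [2.2, 0.7, 4.1]
clock: 18.3
tool_pos: [0.5546, -0.1212, 0.0307]
force: [2.1, -0.1, 5.8]
clock: 18.55
tool_pos: [0.5547, -0.1212, 0.0283]
force: [2.2, -0.3, 5.2]
```

```bash
for i in 1 2 3; do python3 -m jog '{"targets":[[0,0,0.03,0,-1],[0,0,0.03,0,-1]]}' | sed -n '1,2p;4p'; done; python3 w.py
```

```text
clock: 18.8
tool_pos: [0.5547, -0.1212, 0.0266]
force: [3.0, -0.6, 5.2]
clock: 19.05
tool_pos: [0.555, -0.1212, 0.0252]
force: [2.0, 0.2, 11.2]
clock: 19.3
tool_pos: [0.5552, -0.1213, 0.0241]
force: [-0.1, 1.1, 17.7]
rows 197 241 width 116 pad z 0.02556465292908422
19.35 [ 0.55524788 -0.12128277  0.02409343] [-0.95216483  1.03850558 16.45069575]
```

```bash
python3 -m jog '{"targets":[[0,0,0,0,-1],[0,0,0,0,-1],[0,0,0,0,-1],[0,0,0,0,-1],[0,0,0,0,-1],[0,0,0,0,-1],[0,0,0,0,-1],[0,0,0,0,-1],[0,0,0,0,-1],[0,0,0,0,-1]]}' | sed -n '1,2p;4p'
python3 - <<'E'
from h import *
yaw=np.radians(-8.7);c,s=np.cos(yaw),np.sin(yaw);R=np.array([[c,s],[-s,c]]);H=np.array([.5955,.0316])
for n in('side','scene'):
  p=snap(n)
  for q in('sweet1','lid'):
   for f in (nets.mark_of,):
    for a in f(q,p)[:6]: print(n,q,round(a['score'],2),np.round(np.array(a['point'])*[640,400]),np.round(R@(plane(p,a['point'],.017)[:2]-H),3))
E
```

```text
clock: 20.6
tool_pos: [0.5552, -0.1213, 0.0243]
force: [-0.8, 0.2, 16.5]
side sweet1 0.63 [286. 216.] [0.042 0.003]
side sweet1 0.62 [221. 219.] [0.183 0.153]
side sweet1 0.47 [306. 230.] [-0.044 -0.002]
side sweet1 0.45 [356. 216.] [-0.118 -0.152]
side sweet1 0.43 [299. 224.] [-0.011 -0.002]
side sweet1 0.42 [281. 164.] [ 0.238 -0.155]Traceback (most recent call last):
  File "<stdin>", line 7, in <module>
ValueError: it knows: dispenser, glue_can, jar, pedal, pedal_pad, scoop, stray, sweet, tape_roll, tray, tray_handle, tray_home
```

```bash
python3 -m jog '{"targets":[[0,0,0,0,-1],[0,0,0,0,-1],[0,0,0,0,-1],[0,0,0,0,-1],[0,0,0,0,-1],[0,0,0,0,-1],[0,0,0,0,-1],[0,0,0,0,-1],[0,0,0,0,-1],[0,0,0,0,-1]]}' | sed -n '1,2p;4p'
python3 - <<'E'
from h import *
yaw=np.radians(-8.7);c,s=np.cos(yaw),np.sin(yaw);R=np.array([[c,s],[-s,c]]);H=np.array([.5955,.0316])
for n in('side','scene','wrist'):
  p=snap(n,n+'9.png')
  for a in nets.mark_of('sweet1',p)[:7]: print(n,round(a['score'],2),np.round(np.array(a['point'])*[640,400]),np.round(R@(plane(p,a['point'],.017)[:2]-H),3))
E
```

```text
clock: 21.95
tool_pos: [0.5552, -0.1213, 0.0242]
force: [-0.7, 0.3, 15.4]
side 0.72 [355. 214.] [-0.109 -0.155]
side 0.58 [306. 228.] [-0.039 -0.007]
side 0.57 [287. 216.] [0.041 0.003]
side 0.56 [280. 168.] [ 0.227 -0.137]
side 0.48 [300. 223.] [-0.009 -0.007]
scene 0.78 [364. 290.] [0.18  0.163]
scene 0.71 [247. 267.] [ 0.242 -0.157]
scene 0.58 [337. 231.] [-0.017 -0.011]
scene 0.41 [344. 229.] [-0.035  0.004]
wrist 0.91 [488. 261.] [-0.114 -0.146]
```

```bash
for i in 1 2 3; do python3 -m jog '{"targets":[[0,0,-0.07,0,-1],[0,0,-0.07,0,-1],[0,0,-0.07,0,-1],[0,0,-0.07,0,-1],[0,0,-0.07,0,-1],[0,0,-0.07,0,-1],[0,0,-0.07,0,-1],[0,0,-0.07,0,-1],[0,0,-0.07,0,-1],[0,0,-0.07,0,-1]]}' | sed -n '1,2p;4p'; done; python3 w.py
```

```text
clock: 23.5
tool_pos: [0.554, -0.1213, 0.0438]
force: [-2.2, 1.0, 2.6]
clock: 24.75
tool_pos: [0.5545, -0.1212, 0.065]
force: [-0.4, -0.6, 0.0]
clock: 26.0
tool_pos: [0.5544, -0.1212, 0.086]
force: [0.3, -0.9, 0.7]
rows 183 241 width 104 pad z 0.06558642399418901
26.05 [ 0.55461128 -0.12117148  0.08629729] [ 0.73983163 -0.23630267 -0.2418895 ]
```

Pad is back at rest and the finger has left it. I'll lift clear, wait, and check.

```bash
python3 -m jog '{"targets":[[0,0,-0.3,0,-1],[0,0,-0.7,0,-1],[0,0,-0.9,0,-1],[0,0,-0.9,0,-1],[0,0,-0.8,0,-1],[0,0,0,0,-1],[0,0,0,0,-1],[0,0,0,0,-1],[0,0,0,0,-1]]}' | sed -n '1,2p;4p'
python3 - <<'E'
from h import *
yaw=np.radians(-8.7);c,s=np.cos(yaw),np.sin(yaw);R=np.array([[c,s],[-s,c]]);H=np.array([.5955,.0316])
for n in('side','scene','wrist'):
  p=snap(n)
  for q,z in(('sweet1',.017),('tray',0),('pedal_pad',.07)):
    for a in nets.mark_of(q,p)[:7]:
      d=np.round(R@(plane(p,a['point'],z)[:2]-H),3)
      if q!='sweet1' or np.abs(d).max()<.08: print(n,q,round(a['score'],2),d)
  if n=='side':
    b=cv2.imread('pics/side0.png')[:,:,::-1]
    for im in(b,p['image']):
      m=cv2.inRange(cv2.cvtColor(im,cv2.COLOR_RGB2HSV),(7,150,130),(15,255,255))[185:225,265:310];ys,xs=np.nonzero(m);print('lid px',len(xs),xs.min(),xs.max(),ys.min(),ys.max())
E
```

```text
clock: 27.18
tool_pos: [0.5541, -0.1212, 0.1932]
force: [-0.1, -0.0, -0.4]
side sweet1 0.7 [0.031 0.003]
side sweet1 0.61 [-0.051 -0.004]
side sweet1 0.6 [-0.004 -0.007]
side tray 0.87 [-0.001 -0.002]
side pedal_pad 0.86 [-0.02  -0.167]
lid px 144 5 27 0 27
lid px 144 13 38 10 39
scene sweet1 0.47 [-0.032  0.011]
scene sweet1 0.42 [-0.022 -0.009]
scene tray 0.91 [-0.005  0.003]
scene pedal_pad 0.66 [-0.02  -0.161]
wrist pedal_pad 0.86 [-0.02 -0.16]
```

```bash
python3 - <<'E'
from h import *
p=snap('side');b=cv2.imread('pics/side0.png')[:,:,::-1]
M=[cv2.inRange(cv2.cvtColor(im,cv2.COLOR_RGB2HSV),(7,150,100),(15,255,255))[188:216,272:300] for im in(b,p['image'],cv2.imread('pics/side9.png')[:,:,::-1])]
for r in range(28): print('   '.join(''.join('#' if v else '.' for v in m[r]) for m in M))
w=snap('wrist');K=cv2.imread('pics/w2.png')
E
sed -i "s/^p=snap('wrist')/import sys;p=snap('wrist')/" w.py; python3 - <<'E'
from h import *
p=snap('wrist');h=cv2.cvtColor(p['image'],cv2.COLOR_RGB2HSV)
m=cv2.inRange(h,(0,150,70),(7,255,255));m[:,:200]=0
n,l,s,c=cv2.connectedComponentsWithStats(m);i=1+np.argmax(s[1:,4]);print(s[i])
x,y,w,hh,_=s[i];S=lambda u,v:np.array([u/640,v/400])
for z in(.06,.065,.07,.075):print(z,np.linalg.norm(plane(p,S(x,y+8),z)-plane(p,S(x+w,y+8),z)))
E
```

```text
............................   ............................   ............................
#...........................   ............................   ............................
#...........................   ............................   ...................##.......
............................   ............................   .................######.....
............................   ............................   ...............#########....
............................   ............................   ...............###########..
............................   ............................   ..............##############
...................#........   ..................##........   .............##############.
.................###........   .................###........   ...........###############..
...............#####........   ................####........   ..........##############....
..............######........   ...............#####........   ........###############.....
.............#######........   .............#######........   .......###############......
........
[... 877 characters left out ...]
........................
.......#####................   .......####.................   ............................
.......###..................   .......###..................   ............................
.......##...................   .................#..........   .................#..........
............................   ..................#.........   ..................#.........
............................   .............#.....#........   ...................#........
............................   ..............#....#........   ..............#....#........
[ 290  152   69   61 3936]
0.06 0.061829525703539064
0.065 0.06081033123849499
0.07 0.05979113677345081
0.075 0.05877194230840674
```

```bash
python3 - <<'E'
from h import *
yaw=np.radians(-8.7);c,s=np.cos(yaw),np.sin(yaw);Rz=np.array([[c,-s,0],[s,c,0],[0,0,1]])
D=np.array([.5535,-.1233,0])-Rz@np.array([-.13,-.16,0])
A=cv2.imread('pics/side0.png')[:,:,::-1];p=snap('side');B=p['image']
for t in(0,.1,.2): print(t,[np.round(proj(p,D+Rz@np.array([-.06-.049*np.sin(t),y,.102-.049*np.cos(t)])),1) for y in(-.032,.032)])
for r in(200,202,204,206,209):
    for I in(A,B): print(r,[f'{a}/{b}/{d}' for a,b,d in I[r,276:296]])
E
```

```text
0 [array([291.5, 201.2]), array([276.5, 212. ])]
0.1 [array([292.5, 201.9]), array([277.5, 212.7])]
0.2 [array([293.6, 202.5]), array([278.5, 213.4])]
200 ['115/99/97', '115/100/100', '109/100/100', '105/99/98', '103/92/91', '115/88/80', '133/85/66', '143/84/57', '150/87/56', '150/85/53', '151/87/56', '153/88/57', '152/85/54', '150/87/54', '152/87/56', '153/88/56', '151/90/63', '157/115/104', '174/160/161', '204/197/195']
200 ['177/179/181', '151/153/156', '128/129/131', '105/104/104', '97/85/85', '103/79/71', '119/77/57', '130/77/55', '136/81/53', '139/80/53', '139/81/52', '140/82/52', '141/80/49', '141/80/51', '144/83/53', '151/87/55', '159/93/61', '165/111/92', '169/151/142', '192/192/184']
202 ['91/86/87', '102/90/87', '115/88/79', '131/84/63', '146/87/61', '152/88/57', '153/88/53', '155/89/57', '153/88/55', '153/88/57', '150/86/53', '153/87/57', '154/88/55', '151/86/54', '154/90/59', '154/90/57', '156/90/57', '158/98/69', '168/124/97', '177/147/113']
202 ['100/101/105', '99/90/90', '105/79/73', '121/81/63', '128/77/51', '133/78/49', '136/81/53', '138/79/53', '138/77/48', '141/81
[... 1133 characters left out ...]
62', '182/108/72', '160/117/93', '148/129/113', '144/139/127', '139/139/129', '142/146/136', '144/149/139', '142/146/137']
209 ['98/91/104', '138/104/98', '157/96/71', '172/98/60', '188/105/60', '213/113/62', '227/126/67', '228/127/70', '210/119/73', '175/110/84', '148/114/101', '135/119/115', '135/130/127', '135/134/133', '140/139/138', '136/137/137', '134/134/134', '132/133/132', '131/130/132', '124/126/125']
209 ['113/103/108', '152/119/106', '152/99/71', '155/88/52', '173/96/57', '194/104/58', '210/113/60', '208/117/69', '182/110/75', '160/117/93', '147/129/115', '140/136/125', '138/133/124', '130/113/106', '133/98/91', '135/75/71', '143/72/67', '160/90/84', '165/133/122', '191/186/173']
```

```bash
python3 -c "
from station import workorder
print(workorder.sign_off())"
```

```text
the job is handed in; nothing more can be done
None
```

The job is handed in, but the sign-off returned no verdict. The camera checks just before it showed the tray home against the yellow stop, three sweets in it, the lid shut to within about half a pixel, and the robot clear. The pedal was held at about 15–18 N and eased back up at about 17 mm/s. I did not re-measure the bystanders at the end, but the moves kept clear of them.

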